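# Clear the jig, then hold the stand bracket against the sprung rail

## Task

First pick the two wood offcuts off the jig board and drop them in the deep scrap bin. Then slide the T-shaped wooden bracket across the board, centred and flat against the sprung back rail, and press until the rail's steel pointer stands between the two ridges of its scale, never ramming the rail back to its end stop. Finish while still holding it there with a steady push, its foot on the board, so that I can screw it on from behind; leave the paint jar and the glue bottle alone.

Things in the scene. Friction and masses are not known exactly. Their poses are not given: they have to be found in the camera images.
- jig: Fixed grey laminated jig board, 300 (x) x 260 (y) x 18 mm. Origin: centre of its underside; its top is 18 mm above. x points from the open front edge to the back rail (the way to press), y along the rail, z up. The sprung rail stands across its far part; behind that a fixed backstop 40 mm high (x +115 to +137 mm).
- rail: Wooden back rail, 24 (x) x 140 (y) x 54 mm high, that slides only along the jig's +x against springs: 4 N at rest plus 0.8 N per mm, end stop at 22 mm. Origin: centre of its underside, at rest at x +67, y 0, z +19 mm in the jig's frame. Axes parallel to the jig's. Its front face is 12 mm to -x of the origin.
- scale (a point): Point midway between the two ridges of the fixed wooden scale block on the jig, at the ridges' top (x +76, y +97, z +50 mm from the jig's origin). Block 60 (x) x 26 (y) x 26 mm above the board; dark ridges along y, 2 mm wide, 6 mm high, centred 8 mm to either side of this point in x.
- pointer (a point): Middle of the steel pointer bar on the rail's +y end (x 0, y +97, z +36 mm from the rail's origin), 4 mm wide in x, sticking out 40 mm along y just above the scale. At rest it stands over the near ridge, 9 mm short of the scale's middle; it is wholly between the ridges with the rail pushed back 4 to 14 mm.
- bracket: Loose light-wood bracket in the shape of an upside-down T (a model stand's end), about 90 g. Foot 36 (x) x 100 (y) x 16 mm high, with a post 36 (x) x 28 (y) rising from its middle to 66 mm above the underside. Origin: centre of its underside; z up. Front and back alike: a broad 100 mm face (+x or -x) goes against the rail. Starts on the board; pinch the post from above across its 28 mm (y).
- offcut_a: Loose wood offcut with a step, 38 (x) x 26 (y) x 26 mm high (the 14 mm high ledge is at its +x end). Origin: centre of its underside; z up. Lies on the board between the bracket and the rail; pinch across y.
- offcut_b: Loose darker wood offcut, 34 (x) x 24 (y) x 22 mm, with a small stub 7 mm long at its +x end. Origin: centre of the underside of the main block; z up. Lies on the board between the bracket and the rail; pinch across y.
- bin: Deep square cardboard scrap bin, 140 x 140 x 70 mm high, open on top, walls and floor about 4 mm, fixed. Origin: centre of its underside. To the left or the right of the jig.
- tray: Shallow cardboard tray with four compartments of small metal parts, 140 x 140 x 22 mm high, fixed, on the other side of the jig from the bin. Origin: centre of its underside. Not for scrap.
- jar: Small paint jar, 40 mm across, 50 mm high, loose bystander. Origin: centre of its underside.
- glue: White glue bottle with a nozzle, 48 mm across, 135 mm high, loose bystander. Origin: centre of its underside.
Not all that is in view belongs to the job. What is meant by the bracket is not orange or pink, and is the smaller of those in its own colour.

How it is judged:
On the way, in this order (a step that is already met when the one before it is completed fails the run):
1. both offcuts lie in the scrap bin, let go (x of offcut_a in the frame of bin between -0.067 and 0.067 m and y of offcut_a in the frame of bin between -0.067 and 0.067 m and z of offcut_a in the frame of bin between -0.002 and 0.06 m and linear speed of each of offcut_a, offcut_b below 0.03 m/s and contact force between the fingers and offcut_a below 0.1 N and x of offcut_b in the frame of bin between -0.067 and 0.067 m and y of offcut_b in the frame of bin between -0.067 and 0.067 m and z of offcut_b in the frame of bin between -0.002 and 0.06 m and contact force between the fingers and offcut_b below 0.1 N), for 0.2 s.
2. the bracket is pressed flat and centred against the rail, pointer between the ridges (x of rail in the frame of jig between 0.07 and 0.082 m and contact force between bracket and rail between 5 and 18 N and angle between the x axis of bracket and the x axis of rail, either way round below 0.06 rad and y of bracket in the frame of rail between -0.012 and 0.012 m and angle between bracket's own z axis and vertical below 0.07 rad and z of bracket in the frame of jig between 0.015 and 0.025 m and contact force between the fingers and bracket above 3 N and linear speed of each of rail, bracket below 0.01 m/s), for 0.5 s.
At the end, for the whole second after the job is handed in: Offcuts at rest in the bin; fingers (over 3 N) still hold the bracket on the rail: rail back 3 to 15 mm and still, bracket-rail force 5 to 18 N, parallel within 0.06 rad, centred within 12 mm, upright within 0.07 rad, foot within 7 mm of the board (all of step 1 and all of step 2); the arm keeps its last pose, push and grip.
It fails at once if the rail is rammed back to its end stop (20 mm or more) (x of rail in the frame of jig above 0.087 m).
It fails at once if the paint jar or the glue bottle is disturbed (moved over 20 mm or tipped) (distance of any of jar, glue from where it was at the start of the episode above 0.02 m or angle between any of jar, glue's own z axis and vertical above 0.3 rad).
It also fails if it takes over 67 s, if anything falls off the work surface, if the arm or the gripper's body presses on something with over 40 N, if the wrist force passes 120 N, or if a joint passes its speed limit or range.

## Robot

A 6-joint arm with a two-finger parallel gripper is mounted at the origin on the work surface. World frame = base frame: x ahead of the robot, y to its left, z up, the work surface at z = 0. Lengths are in m, angles in rad, forces in N, time in s.
With the tool pointing down it reaches from about 0.35 to 0.975 m from the base axis. Payload 4.9 kg.
Tool frame: the origin (TCP) lies at the very end of the fingers, on their centre line; the grasp point (between the pads) lies 19 mm behind it; y points along the fingers, z is the direction in which the jaws open and shut, and the axes are right-handed (so a half turn about y gives the same grasp; the last joint's range is limited). The gripper opens to 85 mm and grips with 20 to 120 N. Pads are 22 mm wide; open, the fingers measure 114 mm over their backs; the gripper's body (76 mm by 85 mm) begins 54 mm behind the grasp point. The pads swing forward as they close: fully open they stand 13 mm farther back than shut.
Start: joints at [1.122, 0.053, 1.613, -0, 1.476, -0.119], TCP at [0.202, 0.591, 0.231] pointing down, gripper open.
Joint ranges: [-3.01, 3.01], [-1.01, 2.22], [0.06, 2.58], [-1.02, 4.17], [0.09, 2.62], [-3.14, 3.14]. Speed limits (rad/s): [2.57, 2.57, 3.14, 3.14, 3.14, 3.14].

## Interface

Orientations are given as a rotation vector (axis times angle).
In Python, from station import monitor, viewer, ticket gives the robot as it stands.
- The arm moves only by the tool servo_tool, never from a script. Its argument "commands" is one flat list of numbers, 7 for each row, row after row: the turn, a rotation vector about the tool's x, y, z in rad, then the shift along the tool's x, y, z in cm, then the opening, from 0 (shut) to 1 (fully open). In form: [rx, ry, rz, dx, dy, dz, claw, rx, ry, rz, dx, dy, dz, claw, ...]. A call has 1 to 20 rows; each row shifts and turns the pose as measured when the row begins, along the tool's axes as they then stand; what a row does not reach is not made up. A row lasts 1/10 s, in which the tool goes at most 50 mm and 8.59 degrees, less where a joint would pass 70% of its speed; a pose out of reach is approached as far as the arm can. A call is refused whole if a number of a shift passes 5 or a number of a turn 0.15, either way. A call with a gripper value outside its range is refused whole. The fingers move at their own pace and stop on an object; "grip_force" is the grip in N (left out, the last holds). Time passes only in rows, so rows that do not move let the fingers close. It gives the time, the measured TCP pose, the force and the opening at its end, in the units of the state.
- monitor.get_obs(): the state, without advancing time (a new reading comes with each control period).
- viewer.get_image(name): name is "scene" or "top" or "wrist"; returns a dict with "frame" (384x512x3 uint8, red, green, blue), "depth" (384x512 float32, m along the optical axis (not along the pixel's ray), 0 where there is no reading), "camera_matrix" (3x3 intrinsics, pixels), "cam_to_world" (4x4, takes a point from camera to world coordinates). Camera axes: x right, y down, z forward; pixel columns grow to the right and rows downward; lengths in m; the calibration is good to about 2 mm. The wrist camera is an equidistant fisheye: a pixel r from the principal point sees the ray r / f radians off the axis. A picture is of the moment at which its call begins.
- ticket.finish_job(): hands the job in, once; it reports no verdict.
The state is a dict: "t": time; "q": joint angles; "dq": joint speeds; "effort": joint torques, N m; "tool_pos": TCP position; "tool_rot": TCP orientation; "contact_force": force on the tool from outside, world axes, zero at the start; "wrist_torque": the same for the moment, N m; "opening": finger opening in m.
Only numpy, scipy, OpenCV 4.12 (cv2) and the standard library are available. Lean on these libraries where they do the work, as an engineer would, in place of code of your own. Each camera call takes 0.05 s, during which the arm holds its last target.

## Working session

There is one attempt and no reset: what is moved stays moved. The work goes in short steps, Python scripts to look and compute and a tool call to move; the robot and the scene stay as the last step left them, time stands still between calls to the robot, and variables do not carry over. Pictures are saved under pics/ and viewed, and the job is handed in when it is done.

Besides the shell and the picture viewer there is one more tool, called by a JSON object that holds its "fn" and its "kwargs", one argument or row to a line. servo_tool: Moves the arm, as the interface text tells. Its arguments: {"type":"object","properties":{"commands":{"type":"array","items":{"type":"number"}},"grip_force":{"type":"number"}},"required":["commands"]}

```bash
mkdir -p pics; ls
cat > h.py <<'E'
import numpy as np, cv2, pickle
from station import monitor, viewer, ticket
from scipy.spatial.transform import Rotation as R
def grab(n,name):
    d=viewer.get_image(n); cv2.imwrite(f'pics/{name}.png',cv2.cvtColor(d['frame'],cv2.COLOR_RGB2BGR)); pickle.dump({k:np.array(v) if not isinstance(v,str) else v for k,v in d.items()},open(f'{name}.pkl','wb')); return d
def load(name): return pickle.load(open(f'{name}.pkl','rb'))
def pts(d):  # pinhole world points per pixel
    K=d['camera_matrix'];T=d['cam_to_world'];z=d['depth']
    v,u=np.mgrid[:z.shape[0],:z.shape[1]]
    p=np.stack([(u-K[0,2])/K[0,0]*z,(v-K[1,2])/K[1,1]*z,z],-1)
    return p@T[:3,:3].T+T[:3,3]
def plane(d,u,v,h):
    K=d['camera_matrix'];T=d['cam_to_world']
    r=T[:3,:3]@np.array([(u-K[0,2])/K[0,0],(v-K[1,2])/K[1,1],1.]);o=T[:3,3]
    return o+r*(h-o[2])/r[2]
E
python3 - <<'E'
from h import *
s=monitor.get_obs(); print({k:np.round(v,3) for k,v in s.items()})
print(R.from_rotvec(s['tool_rot']).as_matrix().round(3))
for n in ['scene','top']:
    d=grab(n,n+'0'); print(n,d['camera_matrix'],d['cam_to_world'].round(3))
E
```

```text
pics
{'t': np.float64(0.0), 'q': array([ 1.122,  0.053,  1.614,  0.   ,  1.476, -0.119]), 'dq': array([ 0.002, -0.   ,  0.003,  0.   ,  0.001, -0.002]), 'effort': array([-2.0000e-03, -3.9370e+01, -3.7016e+01, -0.0000e+00,  7.0000e-03,
        0.0000e+00]), 'tool_pos': array([0.202, 0.591, 0.23 ]), 'tool_rot': array([-1.557,  0.259, -0.258]), 'contact_force': array([-0.631, -0.296,  0.14 ]), 'wrist_torque': array([-0.007,  0.027, -0.05 ]), 'opening': np.float64(0.086)}
[[ 0.946 -0.001  0.324]
 [-0.324 -0.002  0.946]
 [-0.    -1.    -0.002]]
scene [[369.13368787   0.         251.93390988]
 [  0.         369.13368787 191.91018627]
 [  0.           0.           1.        ]] [[-0.474  0.594 -0.651  0.997]
 [ 0.88   0.336 -0.335  0.298]
 [ 0.02  -0.731 -0.682  0.692]
 [ 0.     0.     0.     1.   ]]
top [[448.67328693   0.         256.20957397]
 [  0.         448.67328693 190.53506233]
 [  0.           0.           1.        ]] [[-0.008 -0.996  0.087  0.295]
 [-1.     0.009  0.011 -0.022]
 [-0.012 -0.087 -0.996  1.472]
 [ 0.     0.     0.     1.   ]]
```

View pics/scene0.png

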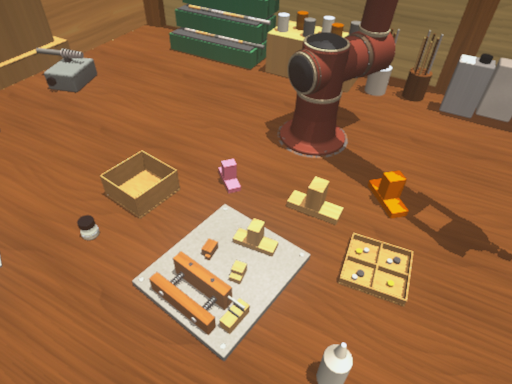

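View pics/top0.png

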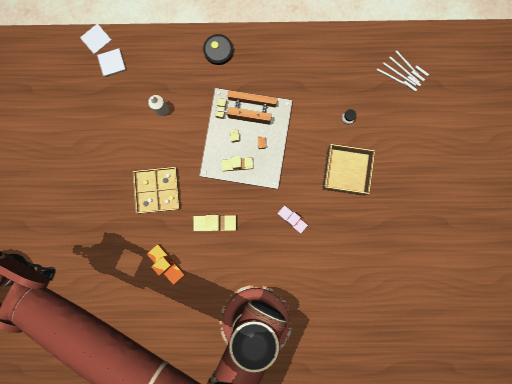

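The bracket could be any of four things in the top view:
- light wood on the board, (238,163)
- larger light wood off the board, (215,223)
- orange, (165,265)
- pink, (293,219)

I choose the one on the board: right colour, and the smaller of the two light ones. Next is a close crop to check it, then measuring.

Run:
```python
from h import *
d=load('top0'); f=cv2.cvtColor(d['frame'],cv2.COLOR_RGB2BGR)
cv2.imwrite('pics/crop0.png',cv2.resize(f[85:195,190:300],None,fx=5,fy=5,interpolation=cv2.INTER_CUBIC))
P=pts(d)
hsv=cv2.cvtColor(d['frame'],cv2.COLOR_RGB2HSV)
for (u,v) in [(220,170),(280,180),(237,163),(248,164),(235,135),(262,142),(250,116),(252,98),(350,170),(350,118),(157,102),(215,223),(200,223)]:
    print((u,v),hsv[v,u],P[v,u].round(3))
# board corners
x=P[...,2]
m=((hsv[...,1]<60)&(x>0.008)&(x<0.03)).astype(np.uint8); m[:, :195]=0;m[:,300:]=0
m=cv2.morphologyEx(m,cv2.MORPH_CLOSE,np.ones((15,15)))
c=max(cv2.findContours(m,0,2)[0],key=cv2.contourArea); b=cv2.boxPoints(cv2.minAreaRect(c))
B=np.array([plane(d,*q,.018) for q in b]);print(b,B.round(4),B.mean(0)); 
for i in range(4): e=B[(i+1)%4]-B[i]; print(np.linalg.norm(e),np.degrees(np.arctan2(e[1],e[0])))
```

```text
(220, 170) [ 32  19 225] [0.49  0.112 0.02 ]
(280, 180) [ 12 150 112] [ 0.457 -0.084  0.006]
(237, 163) [ 33  68 241] [0.503 0.053 0.078]
(248, 164) [ 33  68 241] [0.507 0.02  0.029]
(235, 135) [ 31  76 237] [0.599 0.061 0.048]
(262, 142) [ 13 144 228] [ 0.577 -0.026  0.038]
(250, 116) [ 13 146 226] [0.654 0.011 0.074]
(252, 98) [ 14 142 230] [0.719 0.005 0.054]
(350, 170) [ 23 105 233] [ 0.488 -0.315  0.005]
(350, 118) [ 8 17 60] [ 0.651 -0.31   0.047]
(157, 102) [ 23  32 229] [0.695 0.302 0.1  ]
(215, 223) [ 33  67 241] [0.316 0.121 0.092]
(200, 223) [ 33  63 242] [0.318 0.176 0.024]
[[199.50037  176.08113 ]
 [213.94733   86.99145 ]
 [292.13452   99.670456]
 [277.68756  188.76013 ]] [[ 0.4705  0.179   0.018 ]
 [ 0.7681  0.132   0.018 ]
 [ 0.7222 -0.1269  0.018 ]
 [ 0.4267 -0.0757  0.018 ]] [0.5968888  0.02708903 0.018     ]
0.3012596174309716 -8.98442445801063
0.262958002749246 -100.04897578347361
0.2998586340189916 170.16573837231894
0.2584881828148765 80.2505046893613
```

View pics/crop0.png

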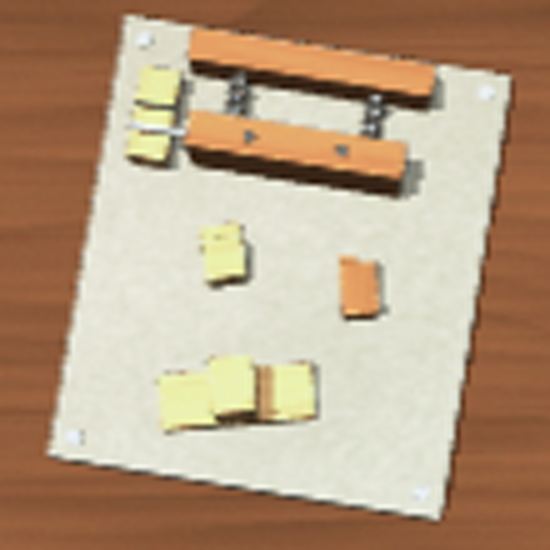

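The crop shows the light-wood T-bracket at crop (237,390), the stepped offcut A at (223,253), the darker offcut B at (360,288), and the rail at (295,145). The choice holds. Next I measure poses.

Run:
```python
from h import *
d=load('top0'); P=pts(d); hsv=cv2.cvtColor(d['frame'],cv2.COLOR_RGB2HSV); Z=P[...,2]
print('board z',np.median(P[165:180,208:215,2]), 'table z',np.median(P[120:160,310:320,2]))
def rect(name,sl,cond,h):
    m=np.zeros(Z.shape,np.uint8); r0,r1,c0,c1=sl; m[r0:r1,c0:c1]=cond[r0:r1,c0:c1]
    m=cv2.resize(m,None,fx=1,fy=1)
    c=max(cv2.findContours(m,0,2)[0],key=cv2.contourArea)[:,0]
    w=np.array([plane(d,u,v,h)[:2] for v,u in zip(*np.nonzero(m))]).astype(np.float32)
    (cx,cy),(a,b),an=cv2.minAreaRect(w); pca=np.linalg.eigh(np.cov(w.T))[1][:,1]
    print(name,m.sum(),'mean',w.mean(0).round(4),'rect c',round(cx,4),round(cy,4),'size',round(a,4),round(b,4),round(an,1),'pca yaw',np.degrees(np.arctan2(pca[1],pca[0])).round(1),'z',np.median(Z[m>0]).round(4))
    return m
sat=hsv[...,1]
rect('bracket top',(150,172,218,258),(Z>.065)&(sat>50),.084)
rect('bracket foot',(150,176,216,260),(Z>.024)&(Z<.05)&(sat>50),.034)
rect('bracket all',(150,176,216,260),(Z>.026)&(sat>40),.034)
rect('offA',(125,146,225,245),(Z>.026)&(sat>45),.04)
rect('offAtop',(125,146,225,245),(Z>.0385)&(sat>45),.044)
rect('offB',(132,152,254,270),(Z>.026)&(sat>80),.04)
rect('rail',(100,128,226,274),(Z>.062),.073)
rect('back',(85,112,222,282),(Z>.045)&(hsv[...,0]<18)&(sat>100),.058)
rect('bin',(135,205,315,385),(Z>.05),.07)
rect('jar',(105,130,335,362),(Z>.03),.05)
rect('glue',(85,120,140,175),(Z>.03),.09)
rect('tray',(155,220,125,185),(Z>.012),.022)
```

```text
board z 0.017401200909727077 table z -2.620183543600163e-05
bracket top 111 mean [0.5062 0.0554] rect c 0.5059 0.0543 size 0.0281 0.0379 89.8 pca yaw -174.6 z 0.0836
bracket foot 253 mean [0.5063 0.0545] rect c 0.507 0.0553 size 0.0368 0.0994 3.9 pca yaw 94.8 z 0.0339
bracket all 373 mean [0.5087 0.0556] rect c 0.5103 0.0554 size 0.0972 0.0457 89.9 pca yaw 94.3 z 0.0358
offA 94 mean [0.5994 0.0625] rect c 0.5998 0.063 size 0.0392 0.0261 6.8 pca yaw -177.0 z 0.0419
offAtop 65 mean [0.5954 0.0621] rect c 0.5966 0.0611 size 0.0258 0.0263 89.8 pca yaw 165.2 z 0.0431
offB 88 mean [ 0.5767 -0.0238] rect c 0.577 -0.0244 size 0.0226 0.0393 89.5 pca yaw -170.7 z 0.0396
rail 364 mean [0.6623 0.0141] rect c 0.6749 0.0132 size 0.1404 0.082 82.0 pca yaw 81.5 z 0.0726
back 461 mean [0.7124 0.0133] rect c 0.7142 0.0085 size 0.1614 0.079 89.4 pca yaw 89.2 z 0.0584
bin 401 mean [ 0.489  -0.3046] rect c 0.4996 -0.2969 size 0.2047 0.1796 85.4 pca yaw 103.7 z 0.0677
jar 113 mean [ 0.6604 -0.3092] rect c 0.653 -0.301 size 0.0342 0.0604 44.5 pca yaw 152.5 z 0.0498
glue 258 mean [0.6921 0.3016] rect c 0.6832 0.2914 size 0.081 0.0759 0.5 pca yaw -141.0 z 0.0907
tray 459 mean [0.4279 0.32  ] rect c 0.4308 0.3279 size 0.187 0.1843 4.3 pca yaw 97.6 z 0.0192
```

```bash
cat >> h.py <<'E'
def st():
    s=monitor.get_obs(); M=R.from_rotvec(s['tool_rot']).as_matrix(); return s,M
def go(pos,yaw):
    """remaining: turn about tool y (rad), then shift in the tool frame after turn / before turn (cm)"""
    s,M=st(); cur=np.arctan2(M[1,0],M[0,0]); w=np.radians(yaw)-cur
    T=R.from_euler('z',np.radians(yaw)).as_matrix()@np.array([[1,0,0],[0,0,1],[0,-1,0]]).T if False else R.from_euler('z',np.radians(yaw)).as_matrix()@np.array([[1.,0,0],[0,0,1],[0,-1,0]])
    err=(R.from_matrix(M).inv()*R.from_matrix(T)).as_rotvec()
    d=np.array(pos)-s['tool_pos']
    print('t',s['t'].round(2),'pos',s['tool_pos'].round(4),'yaw',np.degrees(cur).round(2),'turn',err.round(3),'| after turn',(T.T@d*100).round(2),'| before',(M.T@d*100).round(2),'F',s['contact_force'].round(1),'open',s['opening'].round(4))
E
python3 - <<'E'
from h import *
go([.597,.062,.17],5)
d=load('top0'); hsv=cv2.cvtColor(d['frame'],cv2.COLOR_RGB2HSV); P=pts(d);x=P[...,2]
m=((hsv[...,1]<60)&(x>0.008)&(x<0.03)).astype(np.uint8); m[:, :195]=0;m[:,300:]=0
m=cv2.morphologyEx(m,cv2.MORPH_CLOSE,np.ones((15,15)))
c=max(cv2.findContours(m,0,2)[0],key=cv2.contourArea)[:,0]
W=np.array([plane(d,u,v,.018) for u,v in c])[:,:2]
th=np.radians(-9.5);o=np.array([.597,.0271]);L=(W-o)@np.array([[np.cos(th),-np.sin(th)],[np.sin(th),np.cos(th)]])
for ax,sg,h in [(0,1,.15),(0,-1,.15),(1,1,.13),(1,-1,.13)]:
    k=(abs(L[:,ax]*sg-h)<.006)&(abs(L[:,1-ax])<.105)
    l=cv2.fitLine(W[k].astype(np.float32),cv2.DIST_HUBER,0,.001,.001).ravel(); print(ax,sg,k.sum(),np.degrees(np.arctan2(l[1],l[0])).round(2),L[k,ax].mean())
E
```

```text
Traceback (most recent call last):
  File "h.py", line 24, in go
    print('t',s['t'].round(2),'pos',s['tool_pos'].round(4),'yaw',np.degrees(cur).round(2),'turn',err.round(3),'| after turn',(T.T@d*100).round(2),'| before',(M.T@d*100).round(2),'F',s['contact_force'].round(1),'open',s['opening'].round(4))
              ^^^^^^^^^^^^
AttributeError: 'float' object has no attribute 'round'
```

```bash
sed -i "s/s\['t'\].round(2)/round(float(s['t']),2)/; s/s\['opening'\].round(4)/round(float(s['opening']),4)/" h.py
python3 - <<'E'
from h import *
go([.597,.062,.17],5)
d=load('top0'); hsv=cv2.cvtColor(d['frame'],cv2.COLOR_RGB2HSV); P=pts(d);x=P[...,2]
m=((hsv[...,1]<60)&(x>0.008)&(x<0.03)).astype(np.uint8); m[:, :195]=0;m[:,300:]=0
m=cv2.morphologyEx(m,cv2.MORPH_CLOSE,np.ones((15,15)))
c=max(cv2.findContours(m,0,cv2.CHAIN_APPROX_NONE)[0],key=cv2.contourArea)[:,0]
W=np.array([plane(d,u,v,.018) for u,v in c.astype(float)])[:,:2]
th=np.radians(-9.5);o=np.array([.597,.0271]);L=(W-o)@np.array([[np.cos(th),-np.sin(th)],[np.sin(th),np.cos(th)]])
for ax,sg,h in [(0,1,.15),(0,-1,.15),(1,1,.13),(1,-1,.13)]:
    k=(abs(L[:,ax]*sg-h)<.008)&(abs(L[:,1-ax])<.105)
    l=cv2.fitLine(W[k].astype(np.float32),cv2.DIST_HUBER,0,.001,.001).ravel(); print(ax,sg,k.sum(),np.degrees(np.arctan2(l[1],l[0])).round(2),L[k,ax].mean())
E
```

```text
t 0.1 pos [0.2022 0.5908 0.2302] yaw -18.9 turn [ 0.002 -0.417 -0.001] | after turn [ 34.72   6.02 -56.12] | before [ 54.48   6.08 -37.23] F [-0.2 -0.1 -1.3] open 0.0856
0 1 16 80.27 0.14731244631903573
0 -1 64 80.28 -0.14861687181986594
1 1 62 -9.83 0.12722877602908766
1 -1 62 -9.67 -0.1285312224020999
```

{"fn": "servo_tool", "kwargs": {
  "commands": [0,-0.14,0,0,0,0,1,0,-0.14,0,0,0,0,1,0,-0.137,0,0,0,0,1,0,0,0,2.48,0.3,-4,1,0,0,0,2.48,0.4,-4,1,0,0,0,2.48,0.4,-4,1,0,0,0,2.48,0.4,-4,1,0,0,0,2.48,0.4,-4,1,0,0,0,2.48,0.4,-4,1,0,0,0,2.48,0.4,-4,1,0,0,0,2.48,0.4,-4,1,0,0,0,2.48,0.4,-4,1,0,0,0,2.48,0.4,-4,1,0,0,0,2.48,0.4,-4,1,0,0,0,2.48,0.4,-4,1,0,0,0,2.48,0.4,-4,1,0,0,0,2.48,0.4,-4,1]
}}

```text
t: 1.8
tool_pos: [0.6151, 0.053, 0.1655]
tool_rot: [-1.574, -0.084, 0.098]
contact_force: [0.7, 1.7, -1.0]
opening: 0.0854
```

Run:
```python
from h import *
go([.597,.062,.17],5)
grab('wrist','w1'); grab('top','top1')
```

```text
t 1.8 pos [0.6151 0.053  0.1655] yaw 6.65 turn [ 0.005  0.029 -0.009] | after turn [-1.72 -0.45  1.05] | before [-1.69 -0.44  1.1 ] F [ 0.7  1.7 -1. ] open 0.0854
```

View pics/w1.png

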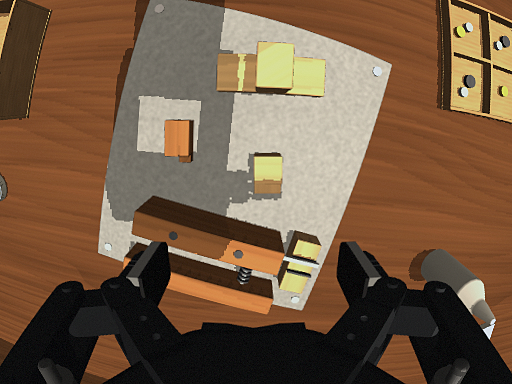

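The wrist view shows bracket at (273,72), offcut A at (267,173), offcut B at (179,140), rail front edge from (135,232) to (283,270), and glue at the lower right. Next I measure these on planes with the fisheye model.

```bash
cat >> h.py <<'E'
def fray(d,u,v):
    K=d['camera_matrix'];x=(u-K[0,2])/K[0,0];y=(v-K[1,2])/K[1,1];r=np.hypot(x,y)
    s=np.sin(r)/np.maximum(r,1e-9); return np.array([x*s,y*s,np.cos(r)])
def fplane(d,u,v,h):
    T=d['cam_to_world'];r=T[:3,:3]@fray(d,u,v);o=T[:3,3];return o+r*(h-o[2])/r[2]
def fpts(d):
    v,u=np.mgrid[:384,:512].astype(float); r=np.moveaxis(fray(d,u,v),0,-1)
    p=r/np.maximum(r[...,2:],1e-3)*d['depth'][...,None]; T=d['cam_to_world']; return p@T[:3,:3].T+T[:3,3]
def wrect(d,name,box,zlo,zhi,satmin=40,show=True):
    P=fpts(d); hsv=cv2.cvtColor(d['frame'],cv2.COLOR_RGB2HSV)
    m=np.zeros((384,512),bool); u0,u1,v0,v1=box; m[v0:v1,u0:u1]=True
    m&=(P[...,2]>zlo)&(P[...,2]<zhi)&(d['depth']>0)
    w=P[m][:,:2].astype(np.float32); (cx,cy),(a,b),an=cv2.minAreaRect(w); pc=np.linalg.eigh(np.cov(w.T))[1][:,1]
    print(name,m.sum(),'mean',w.mean(0).round(4),'rect',round(cx,4),round(cy,4),'size',round(a,4),round(b,4),round(an,1),'pca',np.degrees(np.arctan2(pc[1],pc[0])).round(1),'z',np.median(P[m][:,2]).round(4))
E
python3 - <<'E'
from h import *
d=load('w1'); print(d['camera_matrix'],d['cam_to_world'].round(3))
P=fpts(d); print(P[180,330],P[60,340]) 
wrect(d,'A top',(240,295,140,205),.040,.048)
wrect(d,'A all',(240,295,140,205),.028,.048)
wrect(d,'B top',(150,205,110,170),.036,.044)
wrect(d,'B all',(150,205,110,170),.026,.044)
wrect(d,'br top',(215,330,30,100),.08,.088)
wrect(d,'br foot',(215,330,30,100),.031,.037)
wrect(d,'rail',(120,290,190,275),.070,.076)
E
```

```text
[[297.31863964   0.         253.1522704 ]
 [  0.         297.31863964 194.97891586]
 [  0.           0.           1.        ]] [[-0.116  0.957  0.267  0.547]
 [ 0.993  0.113  0.028  0.046]
 [-0.004  0.268 -0.963  0.308]
 [ 0.     0.     0.     1.   ]]
[0.60250386 0.13076913 0.01715455] [0.48020469 0.1234662  0.01769147]
A top 800 mean [0.5952 0.0642] rect 0.5956 0.0646 size 0.0261 0.0257 6.7 pca -135.1 z 0.0433
A all 1082 mean [0.5991 0.0646] rect 0.6011 0.0653 size 0.0372 0.026 7.0 pca -171.9 z 0.043
B top 914 mean [ 0.5754 -0.0227] rect 0.5757 -0.0229 size 0.0338 0.0247 4.1 pca -178.1 z 0.0391
B all 1077 mean [ 0.5765 -0.0213] rect 0.5791 -0.0227 size 0.0407 0.0247 4.1 pca -172.1 z 0.0389
br top 1717 mean [0.5076 0.0567] rect 0.5073 0.0569 size 0.0362 0.0286 4.6 pca -175.7 z 0.0832
br foot 2691 mean [0.5078 0.055 ] rect 0.507 0.057 size 0.0365 0.0998 3.9 pca 94.1 z 0.0333
rail 3708 mean [0.6616 0.0174] rect 0.662 0.0162 size 0.1397 0.0253 79.9 pca 80.2 z 0.0721
```

{"fn": "servo_tool", "kwargs": {
  "commands": [0.005,0,-0.009,-1.57,0,1.29,0.7,0,0,0,0,3,0,0.7,0,0,0,0,4,0,0.7,0,0,0,0,3,0,0.7,0,0,0,0,0,0,0.7]
}}

```text
t: 2.4
tool_pos: [0.5984, 0.0612, 0.0616]
tool_rot: [-1.569, -0.084, 0.085]
contact_force: [-1.1, -0.3, 0.2]
opening: 0.0599
```

Run:
```python
from h import *
go([.598,.064,.021],7)
```

```text
t 2.4 pos [0.5984 0.0612 0.0616] yaw 6.18 turn [ 0.    -0.014 -0.001] | after turn [-0.01  4.06  0.28] | before [-0.01  4.06  0.28] F [-1.1 -0.3  0.2] open 0.0599
```

{"fn": "servo_tool", "kwargs": {
  "commands": [0,-0.014,0,0,0.3,0.28,0.7,0,0,0,0,2,0,0.7,0,0,0,0,1.7,0,0.7,0,0,0,0,0,0,0.7,0,0,0,0,0,0,0,0,0,0,0,0,0,0,0,0,0,0,0,0,0,0,0,0,0,0,0,0,0,0,0,0,0,0,0,0,0,0,0,0,0,0,0,0,0,0,0,0,0],
  "grip_force": 40
}}

```text
t: 3.5
tool_pos: [0.6043, 0.0659, 0.0309]
tool_rot: [-1.569, -0.11, 0.088]
contact_force: [0.7, 0.7, -0.2]
opening: 0.0251
```

Run:
```python
from h import *
go([.598,.064,.021],7)
```

```text
t 3.5 pos [0.6043 0.0659 0.0309] yaw 7.22 turn [0.002 0.004 0.014] | after turn [-0.65  0.99 -0.11] | before [-0.67  0.98 -0.11] F [ 0.7  0.7 -0.2] open 0.0251
```

Closed about 1 cm too high. I reopen, go lower and regrip.

{"fn": "servo_tool", "kwargs": {
  "commands": [0,0,0,0,0,0,0.7,0,0,0,0,0,0,0.7,0,0,0,0,0,0,0.7,0,0,0.014,-0.65,0,-0.1,0.7,0,0,0,0,0.5,0,0.7]
}}

```text
t: 4.0
tool_pos: [0.5979, 0.0639, 0.0261]
tool_rot: [-1.57, -0.099, 0.099]
contact_force: [-0.4, 0.2, -1.4]
opening: 0.0599
```

Run:
```python
from h import *
go([.597,.064,.0205],7)
print(monitor.get_obs()['dq'].round(3))
grab('wrist','w2')
```

```text
t 4.0 pos [0.5979 0.0639 0.0261] yaw 7.22 turn [ 0.002  0.004 -0.001] | after turn [-0.09  0.56  0.02] | before [-0.09  0.56  0.02] F [-0.4  0.2 -1.4] open 0.0599
[ 0.001  0.083  0.015  0.004 -0.105  0.002]
```

View pics/w2.png

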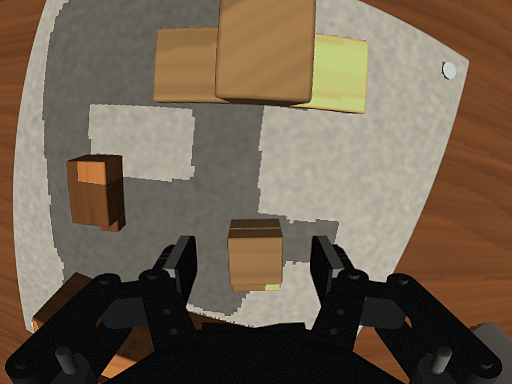

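Offcut A sits between the open fingers at (255,255). Going down the rest and closing.

{"fn": "servo_tool", "kwargs": {
  "commands": [0,0,0,-0.1,0.5,0,0.7,0,0,0,0,0,0,0.7,0,0,0,0,0,0,0,0,0,0,0,0,0,0,0,0,0,0,0,0,0,0,0,0,0,0,0,0]
}}

```text
t: 4.65
tool_pos: [0.5958, 0.0639, 0.0186]
tool_rot: [-1.57, -0.097, 0.101]
contact_force: [-0.4, -0.5, 0.1]
opening: 0.0256
```

Run:
```python
from h import *
go([.597,.064,.0205],7)
```

```text
t 4.65 pos [0.5958 0.0639 0.0186] yaw 7.22 turn [ 0.001  0.004 -0.003] | after turn [ 0.12 -0.19 -0.  ] | before [ 0.12 -0.19 -0.  ] F [-0.4 -0.5  0.1] open 0.0256
```

Run:
```python
from h import *
d=load('top0'); P=pts(d); Z=P[...,2]
m=np.zeros(Z.shape,np.uint8); m[135:205,315:385]=(Z[135:205,315:385]>.06)
w=P[m>0][:,:2].astype(np.float32); print(len(w),cv2.minAreaRect(w), P[m>0][:,2].max())
f=cv2.cvtColor(d['frame'],cv2.COLOR_RGB2BGR); cv2.imwrite('pics/bin.png',cv2.resize(f[130:210,310:390],None,fx=6,fy=6))
go([.5,-.29,.15],7)
```

```text
321 ((0.44814348220825195, -0.19054734706878662), (0.1851663738489151, 0.416850209236145), 18.293222427368164) 1.4715920482783522
t 4.65 pos [0.5958 0.0639 0.0186] yaw 7.22 turn [ 0.001  0.004 -0.003] | after turn [-13.82 -13.14 -33.96] | before [-13.99 -13.06 -33.92] F [-0.4 -0.5  0.1] open 0.0256
```

View pics/bin.png

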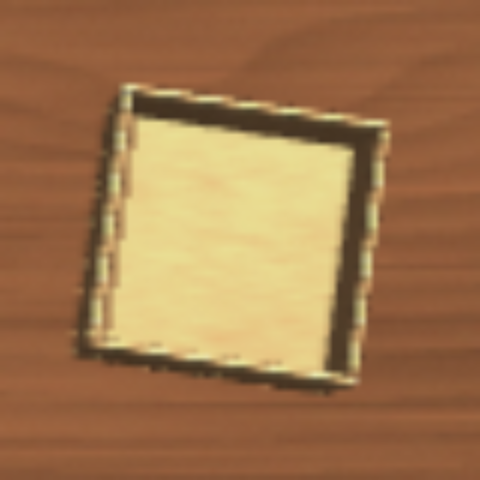

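The bin rim corners are at crop (127,88), (388,125), (355,382) and (92,348). Casting those onto the rim height.

Run:
```python
from h import *
d=load('top0')
C=np.array([plane(d,310+u/6-.4,130+v/6-.4,.07) for u,v in [(127,88),(388,125),(355,382),(92,348)]]); print(C.round(3),C.mean(0).round(4)); print([np.linalg.norm(C[i]-C[i-1]).round(3) for i in range(4)])
go(list(C.mean(0)[:2])+[.15],7)
```

```text
[[ 0.562 -0.243  0.07 ]
 [ 0.541 -0.379  0.07 ]
 [ 0.405 -0.358  0.07 ]
 [ 0.424 -0.222  0.07 ]] [ 0.483  -0.3005  0.07  ]
[np.float64(0.139), np.float64(0.138), np.float64(0.137), np.float64(0.138)]
t 4.65 pos [0.5958 0.0639 0.0186] yaw 7.22 turn [ 0.001  0.004 -0.003] | after turn [-15.63 -13.14 -34.8 ] | before [-15.8  -13.05 -34.75] F [-0.4 -0.5  0.1] open 0.0256
```

{"fn": "servo_tool", "kwargs": {
  "commands": [0,0,0,0,-2,0,0,0,0,0,0,-4,0,0,0,0,0,0,-4,0,0,0,0,0,0,-3,0,0,0,0,0,-0.8,0,-2.2,0,0,0,0,-1.66,0,-4.38,0,0,0,0,-1.66,0,-4.38,0,0,0,0,-1.66,0,-4.38,0,0,0,0,-1.66,0,-4.38,0,0,0,0,-1.66,0,-4.38,0,0,0,0,-1.66,0,-4.38,0,0,0,0,-1.66,0,-4.38,0,0,0,0,0,0,0,0,0,0,0,0,0,0,0]
}}

```text
t: 6.05
tool_pos: [0.5124, -0.2902, 0.1573]
tool_rot: [-1.573, -0.104, 0.1]
contact_force: [0.6, 0.4, -1.0]
opening: 0.0253
```

Run:
```python
from h import *
go([.508,-.30,.05],7)
grab('wrist','w3')
```

```text
t 6.05 pos [ 0.5124 -0.2902  0.1573] yaw 7.42 turn [0.005 0.007 0.002] | after turn [-0.56 10.73 -0.92] | before [-0.59 10.73 -0.86] F [ 0.6  0.4 -1. ] open 0.0253
```

View pics/w3.png

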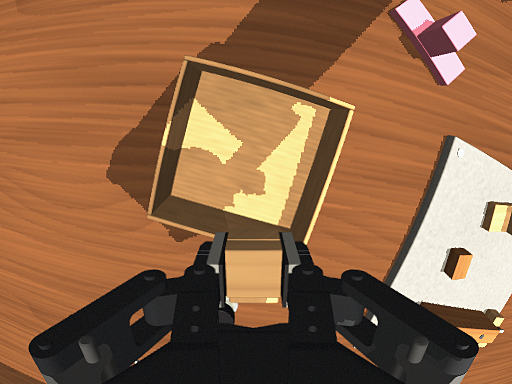

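The wrist view shows A held at (253,270) with the bin ahead at (250,150). Lowering and releasing.

{"fn": "servo_tool", "kwargs": {
  "commands": [0,0,0,-0.6,1.5,-0.9,0,0,0,0,0,4,0,0,0,0,0,0,3.5,0,0,0,0,0,0,1.5,0,0,0,0,0,0,0,0,0,0,0,0,0,0,0,0.45,0,0,0,0,0,0,0.45,0,0,0,0,0,0,0.45,0,0,0,0,-4,0,0.45,0,0,0,0,-4,0,0.6,0,0,0,0,-3,0,0.7]
}}

```text
t: 7.2
tool_pos: [0.5087, -0.2946, 0.1613]
tool_rot: [-1.573, -0.112, 0.11]
contact_force: [0.2, -0.0, 0.0]
opening: 0.0598
```

Run:
```python
from h import *
go([.5755,-.0232,.14],4)
grab('wrist','w4')
```

```text
t 7.2 pos [ 0.5087 -0.2946  0.1613] yaw 8.09 turn [0.005 0.071 0.001] | after turn [ 8.55  2.13 26.61] | before [10.43  2.   25.95] F [ 0.2 -0.   0. ] open 0.0598
```

View pics/w4.png

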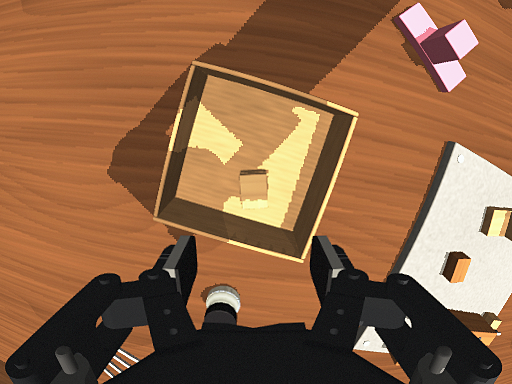

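Offcut A lies in the bin at (254,187), and the jar at (222,298) is untouched. Going to B.

{"fn": "servo_tool", "kwargs": {
  "commands": [0.005,0.071,0,0.5,0,1.5,0.6,0,0,0,1.4,0,4.4,0.6,0,0,0,1.4,0,4.4,0.6,0,0,0,1.4,0,4.4,0.6,0,0,0,1.4,0,4.4,0.6,0,0,0,1.4,0,4.4,0.6,0,0,0,1,1,3,0.6,0,0,0,0,1,0,0.6]
}}

```text
t: 8.05
tool_pos: [0.5902, -0.0226, 0.1666]
tool_rot: [-1.592, -0.085, 0.014]
contact_force: [-0.7, -1.1, -0.4]
opening: 0.0513
```

Run:
```python
from h import *
go([.576,-.0232,.0205],4)
d=grab('wrist','w5')
wrect(d,'B top',(150,400,100,330),.036,.042)
```

```text
t 8.05 pos [ 0.5902 -0.0226  0.1666] yaw 3.6 turn [ 0.024 -0.007  0.044] | after turn [-1.43 14.61  0.04] | before [-2.07 14.53  0.37] F [-0.7 -1.1 -0.4] open 0.0513
B top 1645 mean [ 0.6184 -0.0087] rect 0.6379 0.0042 size 0.1869 0.1908 28.5 pca -162.4 z 0.0393
```

View pics/w5.png

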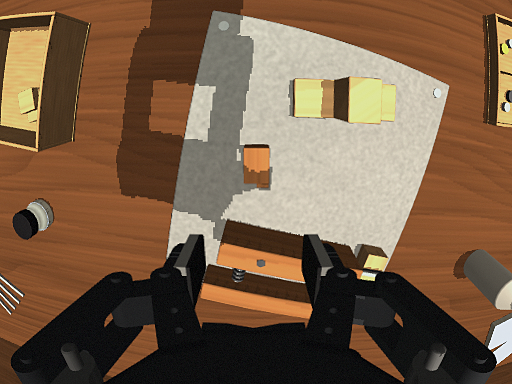

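B is at (257,165) and clear to approach. Level the tool, then descend.

{"fn": "servo_tool", "kwargs": {
  "commands": [0.024,-0.007,0.044,0,0,0,0.7,0,0,0,-1.4,3,0,0.7,0,0,0,0,4,0,0.7,0,0,0,0,3,0,0.7,0,0,0,0,0,0,0.7,0,0,0,0,0,0,0.7]
}}

```text
t: 8.7
tool_pos: [0.5779, -0.0322, 0.0688]
tool_rot: [-1.575, -0.055, 0.045]
contact_force: [0.2, -0.5, 0.7]
opening: 0.0599
```

Run:
```python
from h import *
go([.576,-.0232,.0205],4)
d=grab('wrist','w6')
wrect(d,'B top',(150,320,100,280),.036,.042)
```

```text
t 8.7 pos [ 0.5779 -0.0322  0.0688] yaw 3.62 turn [ 0.005 -0.007  0.006] | after turn [-0.13  4.83  0.91] | before [-0.16  4.82  0.94] F [ 0.2 -0.5  0.7] open 0.0599
B top 1976 mean [ 0.5742 -0.0235] rect 0.5753 -0.0232 size 0.0345 0.0238 3.2 pca -176.3 z 0.0392
```

{"fn": "servo_tool", "kwargs": {
  "commands": [0.005,-0.007,0.006,-0.15,1,0.92,0.7,0,0,0,0,2,0,0.7,0,0,0,0,1,0,0.7,0,0,0,0,0,0,0.7]
}}

```text
t: 9.15
tool_pos: [0.5805, -0.0231, 0.0341]
tool_rot: [-1.571, -0.064, 0.047]
contact_force: [-0.1, 0.1, -0.1]
opening: 0.0597
```

Run:
```python
from h import *
go([.576,-.0232,.0205],4)
```

```text
t 9.15 pos [ 0.5805 -0.0231  0.0341] yaw 4.04 turn [0.002 0.001 0.011] | after turn [-0.45  1.36  0.03] | before [-0.47  1.35  0.03] F [-0.1  0.1 -0.1] open 0.0597
```

{"fn": "servo_tool", "kwargs": {
  "commands": [0,0,0.01,-0.4,0.7,0,0.6,0,0,0,0,0.6,0,0.6,0,0,0,0,0,0,0.5,0,0,0,0,0,0,0,0,0,0,0,0,0,0,0,0,0,0,0,0,0,0,0,0,0,0,0,0]
}}

```text
t: 9.85
tool_pos: [0.5788, -0.0235, 0.0235]
tool_rot: [-1.573, -0.06, 0.052]
contact_force: [0.9, 0.4, -0.1]
opening: 0.0233
```

Run:
```python
from h import *
go([.576,-.0232,.0205],4)
go([.46,-.298,.16],4)
```

```text
t 9.85 pos [ 0.5788 -0.0235  0.0235] yaw 4.07 turn [0.003 0.001 0.005] | after turn [-0.28  0.3   0.04] | before [-0.28  0.3   0.05] F [ 0.9  0.4 -0.1] open 0.0233
t 9.85 pos [ 0.5788 -0.0235  0.0235] yaw 4.07 turn [0.003 0.001 0.005] | after turn [-13.77 -13.65 -26.56] | before [-13.73 -13.65 -26.58] F [ 0.9  0.4 -0.1] open 0.0233
```

{"fn": "servo_tool", "kwargs": {
  "commands": [0,0,0,0,-2,0,0,0,0,0,0,-4,0,0,0,0,0,0,-4,0,0,0,0,0,0,-4,0,0,0,0,0,-1.9,0,-3.8,0,0,0,0,-1.9,0,-3.8,0,0,0,0,-1.9,0,-3.8,0,0,0,0,-1.9,0,-3.8,0,0,0,0,-1.9,0,-3.8,0,0,0,0,-1.9,0,-3.8,0,0,0,0,-1.9,0,-3.8,0,0,0,0,0,0,0,0]
}}

```text
t: 11.05
tool_pos: [0.4609, -0.3075, 0.1716]
tool_rot: [-1.577, -0.067, 0.053]
contact_force: [1.0, 0.6, -0.4]
opening: 0.0229
```

Run:
```python
from h import *
go([.463,-.298,.055],4)
grab('wrist','w7')
```

```text
t 11.05 pos [ 0.4609 -0.3075  0.1716] yaw 4.36 turn [0.007 0.006 0.008] | after turn [ 0.28 11.66  0.94] | before [ 0.19 11.66  1.02] F [ 1.   0.6 -0.4] open 0.0229
```

View pics/w7.png

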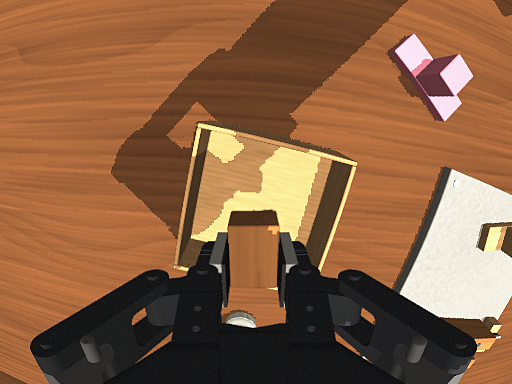

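B is held at (255,250) over the bin. Lowering and releasing.

{"fn": "servo_tool", "kwargs": {
  "commands": [0.007,0,0.008,0.2,2,1,0,0,0,0,0,4,0,0,0,0,0,0,4,0,0,0,0,0,0,1,0,0,0,0,0,0,0,0,0,0,0,0,0,0,0,0.45,0,0,0,0,0,0,0.45,0,0,0,0,0,0,0.45,0,0,0,0,-4,0,0.45,0,0,0,0,-4,0,0.6,0,0,0,0,-4,0,0.7]
}}

```text
t: 12.2
tool_pos: [0.465, -0.285, 0.1783]
tool_rot: [-1.562, -0.065, 0.07]
contact_force: [0.7, 0.2, 0.4]
opening: 0.0594
```

Run:
```python
from h import *
go([.507,.0565,.18],4.2)
d=grab('wrist','w8')
```

```text
t 12.2 pos [ 0.465  -0.285   0.1783] yaw 4.95 turn [-0.008  0.013 -0.003] | after turn [ 6.69 -0.17 33.75] | before [ 7.12  0.09 33.66] F [0.7 0.2 0.4] open 0.0594
```

View pics/w8.png

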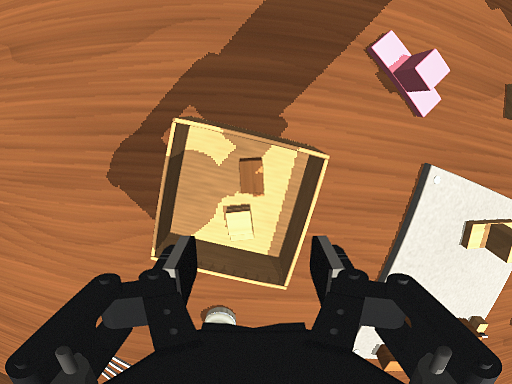

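Both offcuts lie in the bin, B at (252,176) and A at (238,222). On to the bracket.

{"fn": "servo_tool", "kwargs": {
  "commands": [0,0,0,0.3,0,1.5,0.7,0,0,0,0.84,0,4.2,0.7,0,0,0,0.84,0,4.2,0.7,0,0,0,0.84,0,4.2,0.7,0,0,0,0.84,0,4.2,0.7,0,0,0,0.84,0,4.2,0.7,0,0,0,0.84,0,4.2,0.7,0,0,0,0.84,0,4.2,0.7,0,0,0,0.5,0,2,0.7,0,0,0,0,0,0,0.7]
}}

```text
t: 13.25
tool_pos: [0.5101, 0.0603, 0.195]
tool_rot: [-1.578, -0.085, 0.045]
contact_force: [-0.6, -0.3, -0.1]
opening: 0.0599
```

Run:
```python
from h import *
go([.507,.0565,.04],4.2)
d=grab('wrist','w9')
wrect(d,'br top',(140,400,40,330),.08,.088)
wrect(d,'br foot',(140,400,40,330),.031,.037)
```

```text
t 13.25 pos [0.5101 0.0603 0.195 ] yaw 4.76 turn [0.01  0.01  0.025] | after turn [-0.33 15.5  -0.35] | before [-0.72 15.49 -0.2 ] F [-0.6 -0.3 -0.1] open 0.0599
br top 1221 mean [0.5061 0.0572] rect 0.5069 0.0574 size 0.0354 0.0277 3.7 pca -175.6 z 0.0831
br foot 2499 mean [0.5285 0.056 ] rect 0.5993 0.0541 size 0.2223 0.1377 3.3 pca 175.2 z 0.0334
```

View pics/w9.png

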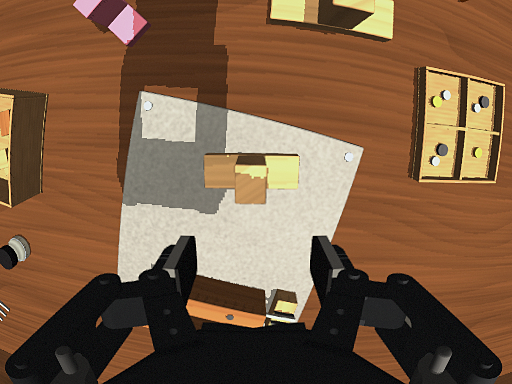

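The bracket is unchanged at (250,175). Level, centre and descend.

{"fn": "servo_tool", "kwargs": {
  "commands": [0.01,0.01,0.025,-0.33,0,-0.3,0.7,0,0,0,0,3,0,0.7,0,0,0,0,4,0,0.7,0,0,0,0,3,0,0.7,0,0,0,0,1,0,0.7,0,0,0,0,0,0,0.7]
}}

```text
t: 13.9
tool_pos: [0.5075, 0.0488, 0.0843]
tool_rot: [-1.571, -0.047, 0.048]
contact_force: [0.3, -0.8, 0.5]
opening: 0.0599
```

Run:
```python
from h import *
go([.507,.0572,.04],4.2)
```

```text
t 13.9 pos [0.5075 0.0488 0.0843] yaw 3.46 turn [ 0.    -0.013 -0.001] | after turn [0.01 4.43 0.84] | before [0.01 4.43 0.84] F [ 0.3 -0.8  0.5] open 0.0599
```

{"fn": "servo_tool", "kwargs": {
  "commands": [0,-0.013,0,0,0,0.84,0.7,0,0,0,0,2,0,0.7,0,0,0,0,1.6,0,0.7,0,0,0,0,0.6,0,0.7,0,0,0,0,0,0,0.7]
}}

```text
t: 14.4
tool_pos: [0.5135, 0.0571, 0.0503]
tool_rot: [-1.57, -0.067, 0.047]
contact_force: [-0.8, -0.3, -0.1]
opening: 0.0599
```

Run:
```python
from h import *
go([.507,.0572,.04],4.2)
```

```text
t 14.4 pos [0.5135 0.0571 0.0503] yaw 4.15 turn [ 0.001 -0.001  0.013] | after turn [-0.65  1.03  0.05] | before [-0.67  1.03  0.05] F [-0.8 -0.3 -0.1] open 0.0599
```

{"fn": "servo_tool", "kwargs": {
  "commands": [0,0,0.013,-0.6,0.5,0.05,0.7,0,0,0,0,0.4,0,0.7,0,0,0,0,0,0,0.7,0,0,0,0,0,0,0.5]
}}

```text
t: 14.8
tool_pos: [0.5097, 0.0575, 0.0445]
tool_rot: [-1.571, -0.061, 0.054]
contact_force: [0.1, 0.0, 0.0]
opening: 0.0465
```

Run:
```python
from h import *
go([.507,.0572,.04],4.2)
```

```text
t 14.8 pos [0.5097 0.0575 0.0445] yaw 4.18 turn [ 0.001 -0.     0.005] | after turn [-0.27  0.45 -0.01] | before [-0.28  0.45 -0.01] F [0.1 0.  0. ] open 0.0465
```

{"fn": "servo_tool", "kwargs": {
  "commands": [0,0,0.005,-0.27,0.4,0,0.5,0,0,0,0,0,0,0.5,0,0,0,0,0,0,0,0,0,0,0,0,0,0,0,0,0,0,0,0,0,0,0,0,0,0,0,0],
  "grip_force": 60
}}

```text
t: 15.4
tool_pos: [0.5073, 0.0571, 0.0408]
tool_rot: [-1.572, -0.058, 0.057]
contact_force: [-0.2, -0.0, 0.7]
opening: 0.0272
```

Run:
```python
from h import *
go([.6216,.0229,.04],-9.75)
```

```text
t 15.4 pos [0.5073 0.0571 0.0408] yaw 4.17 turn [0.002 0.243 0.001] | after turn [11.84  0.08 -1.44] | before [11.15  0.09 -4.25] F [-0.2 -0.   0.7] open 0.0272
```

{"fn": "servo_tool", "kwargs": {
  "commands": [0,0.06,0,0,0,0,0,0,0.06,0,0,0,0,0,0,0.06,0,0,0,0,0,0,0.06,0,0,0,0,0,0,0,0,1,0,-0.15,0,0,0,0,1.2,0,-0.18,0,0,0,0,1.2,0,-0.18,0,0,0,0,1.2,0,-0.18,0,0,0,0,1.2,0,-0.18,0,0,0,0,1.2,0,-0.18,0,0,0,0,1.2,0,-0.1,0,0,0,0,1,0,0,0,0,0,0,0,0,0,0,0,0,0,0,0,0,0]
}}

```text
t: 16.8
tool_pos: [0.604, 0.0269, 0.0409]
tool_rot: [-1.567, 0.14, -0.136]
contact_force: [-3.6, 1.0, 5.2]
opening: 0.0276
```

Run:
```python
from h import *
go([.6216,.0229,.041],-9.75)
d=grab('wrist','w10'); grab('top','top10'); grab('scene','sc10')
f=cv2.cvtColor(load('top10')['frame'],cv2.COLOR_RGB2BGR); cv2.imwrite('pics/crop10.png',cv2.resize(f[85:195,190:300],None,fx=5,fy=5,interpolation=cv2.INTER_CUBIC))
```

```text
t 16.8 pos [0.604  0.0269 0.0409] yaw -10.07 turn [ 0.001 -0.006 -0.002] | after turn [ 1.8  -0.01 -0.1 ] | before [ 1.8  -0.02 -0.09] F [-3.6  1.   5.2] open 0.0276
```

View pics/w10.png

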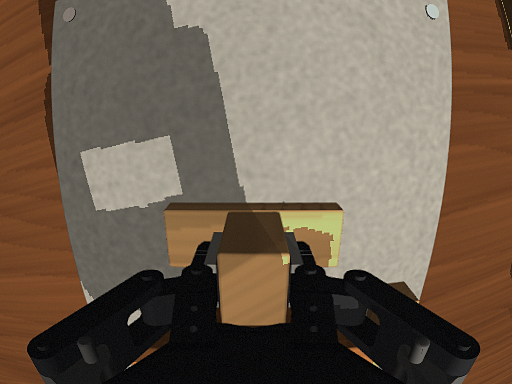

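View pics/sc10.png

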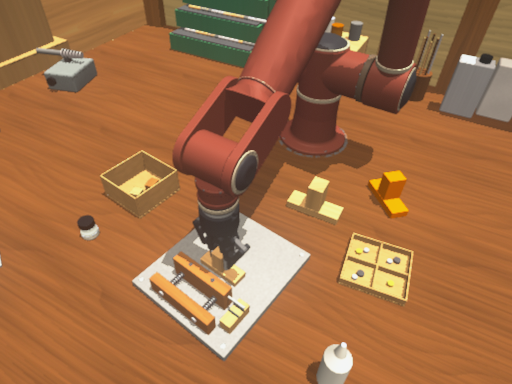

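The wrist view shows the bracket held square: its foot edge runs level from (165,204) to (342,204), parallel to the tool. There is about 5 N of downward press, which I ease slightly while advancing.

{"fn": "servo_tool", "kwargs": {
  "commands": [0,0,0,0.5,-0.03,-0.05,0,0,0,0,0.8,0,-0.05,0,0,0,0,0.5,0,0,0,0,0,0,0.3,0,0,0,0,0,0,0,0,0,0]
}}

```text
t: 17.45
tool_pos: [0.6248, 0.0223, 0.0409]
tool_rot: [-1.567, 0.139, -0.135]
contact_force: [-0.6, -0.2, 0.6]
opening: 0.0274
```

Run:
```python
from h import *
go([.6335,.0208,.0405],-9.75)
d=grab('scene','sc11'); f=cv2.cvtColor(d['frame'],cv2.COLOR_RGB2BGR); cv2.imwrite('pics/scc11.png',cv2.resize(f[230:345,130:290],None,fx=4.5,fy=4.5,interpolation=cv2.INTER_CUBIC))
```

```text
t 17.45 pos [0.6248 0.0223 0.0409] yaw -10.02 turn [ 0.001 -0.005 -0.002] | after turn [ 0.88  0.04 -0.01] | before [ 0.88  0.03 -0.  ] F [-0.6 -0.2  0.6] open 0.0274
```

View pics/scc11.png

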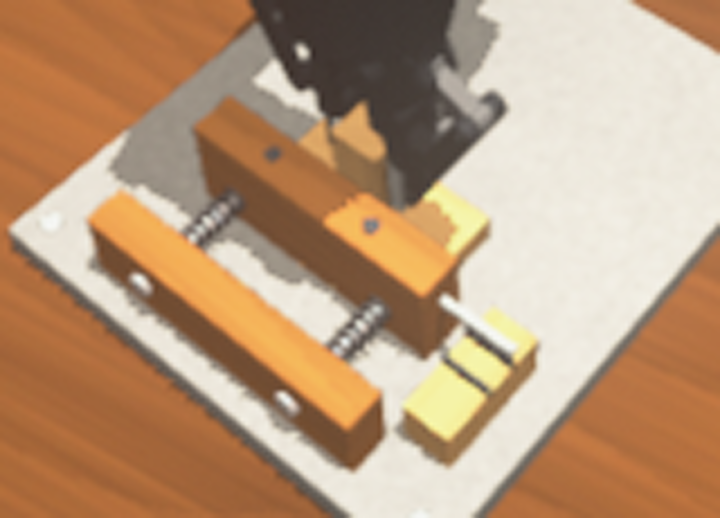

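The pointer is still over the near ridge at (485,330), and the far ridge is at (465,370), so there is no contact yet. Creeping in.

{"fn": "servo_tool", "kwargs": {
  "commands": [0,0,0,0.3,0,0,0,0,0,0,0.3,0,0,0,0,0,0,0.25,0,0,0,0,0,0,0.15,0,0,0,0,0,0,0.1,0,0,0,0,0,0,0,0,0,0]
}}

```text
t: 18.1
tool_pos: [0.6333, 0.0209, 0.041]
tool_rot: [-1.567, 0.146, -0.128]
contact_force: [-1.6, -0.1, 2.2]
opening: 0.0275
```

Run:
```python
from h import *
go([.6423,.0193,.0405],-9.75)
```

```text
t 18.1 pos [0.6333 0.0209 0.041 ] yaw -9.99 turn [ 0.002 -0.004 -0.011] | after turn [ 0.91  0.05 -0.01] | before [ 0.92  0.04 -0.  ] F [-1.6 -0.1  2.2] open 0.0275
```

{"fn": "servo_tool", "kwargs": {
  "commands": [0,0,-0.01,0.2,0,0,0,0,0,0,0.2,0,0,0,0,0,0,0.2,0,0,0,0,0,0,0,0,0,0]
}}

```text
t: 18.5
tool_pos: [0.6348, 0.0206, 0.041]
tool_rot: [-1.568, 0.148, -0.125]
contact_force: [-3.4, 0.1, 4.6]
opening: 0.0271
```

Run:
```python
from h import *
go([.6423,.0193,.0405],-9.75)
d=grab('scene','sc12'); f=cv2.cvtColor(d['frame'],cv2.COLOR_RGB2BGR); cv2.imwrite('pics/scc12.png',cv2.resize(f[280:340,200:270],None,fx=9,fy=9,interpolation=cv2.INTER_CUBIC))
```

```text
t 18.5 pos [0.6348 0.0206 0.041 ] yaw -9.96 turn [ 0.003 -0.004 -0.014] | after turn [ 0.77  0.05 -0.  ] | before [ 0.77  0.04 -0.  ] F [-3.4  0.1  4.6] open 0.0271
```

View pics/scc12.png

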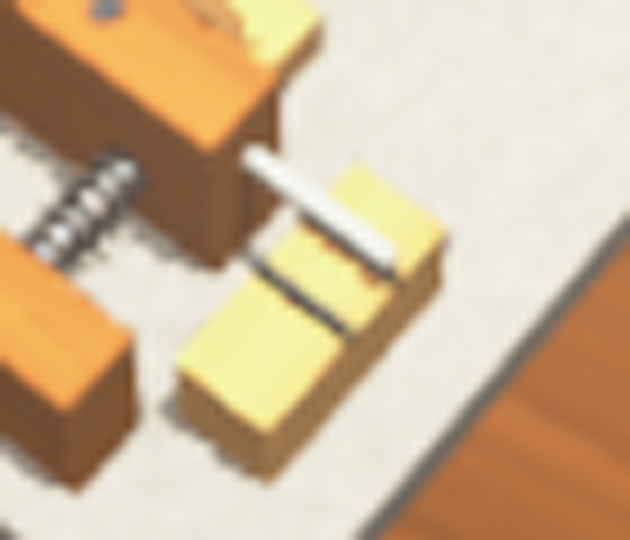

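Contact has begun, with the pointer still over the near ridge at crop (320,205). The arm yields under load, so I push with slightly larger steps, ease the downward press and level.

{"fn": "servo_tool", "kwargs": {
  "commands": [0,0,-0.02,0.3,-0.05,0,0,0,0,-0.02,0.3,-0.03,0,0,0,0,-0.02,0.3,0,0,0]
}}

```text
t: 18.85
tool_pos: [0.6373, 0.0201, 0.0407]
tool_rot: [-1.572, 0.113, -0.158]
contact_force: [-11.9, 1.4, 10.3]
opening: 0.0278
```

Run:
```python
from h import *
go([.6423,.0193,.041],-9.75); print(st()[0]['contact_force'],st()[0]['wrist_torque'])
```

```text
t 18.85 pos [0.6373 0.0201 0.0407] yaw -9.88 turn [ 0.004 -0.002  0.029] | after turn [ 0.51 -0.03  0.01] | before [ 0.51 -0.02  0.01] F [-11.9   1.4  10.3] open 0.0278
[-11.85527553   1.38641575  10.30389313] [0.56728986 2.08168317 0.13263575]
```

{"fn": "servo_tool", "kwargs": {
  "commands": [0,0,0.02,0.25,-0.1,0,0,0,0,0.01,0.25,-0.08,0,0,0,0,0.0,0.25,-0.05,0,0]
}}

```text
t: 19.15
tool_pos: [0.6385, 0.0199, 0.0414]
tool_rot: [-1.57, 0.149, -0.121]
contact_force: [-10.4, 0.8, 8.8]
opening: 0.0273
```

Run:
```python
from h import *
go([.6423,.0193,.041],-9.75); print(st()[0]['wrist_torque'])
```

```text
t 19.15 pos [0.6385 0.0199 0.0414] yaw -9.84 turn [ 0.004 -0.002 -0.017] | after turn [0.39 0.04 0.  ] | before [0.39 0.03 0.  ] F [-10.4   0.8   8.8] open 0.0273
[2.67385114e-01 1.52730799e+00 1.06676805e-03]
```

Run:
```python
from h import *
d=grab('scene','sc13'); f=cv2.cvtColor(d['frame'],cv2.COLOR_RGB2BGR); cv2.imwrite('pics/scc13.png',cv2.resize(f[250:340,150:270],None,fx=6,fy=6,interpolation=cv2.INTER_CUBIC))
go([.6423,.0193,.041],-9.75)
```

```text
t 19.2 pos [0.6386 0.0199 0.0414] yaw -9.85 turn [ 0.004 -0.002 -0.017] | after turn [0.37 0.04 0.01] | before [0.37 0.03 0.01] F [-10.7   0.4   7.7] open 0.0275
```

View pics/scc13.png

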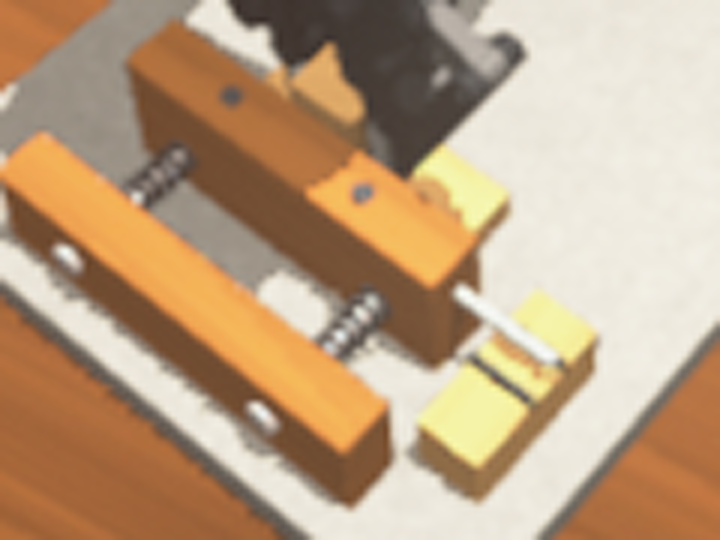

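```bash
cat >> h.py <<'E'
def pointer(d,verbose=False):
    f=d['frame'].astype(int); hsv=cv2.cvtColor(d['frame'],cv2.COLOR_RGB2HSV)
    th=np.radians(-9.75); o=np.array([.597,.0271]); A=np.array([[np.cos(th),-np.sin(th)],[np.sin(th),np.cos(th)]])
    v,u=np.mgrid[280:340,200:270]
    W=np.array([plane(d,a,b,.057)[:2] for a,b in zip(u.ravel(),v.ravel())]); L=(W-o)@A
    w=((hsv[v,u,1].ravel()<40)&(hsv[v,u,2].ravel()>170)).astype(bool)
    k=w&(L[:,1]>.088)&(L[:,1]<.108)&(L[:,0]>.055)&(L[:,0]<.1)
    print('pointer px',k.sum(),'jig x mm',(L[k,0].mean()*1000).round(2), 'std',(L[k,0].std()*1000).round(2))
    return L[k]
def rail(d):
    """mean jig-x of rail top (z .073) over depth-lit points"""
    P=pts(d); th=np.radians(-9.75); o=np.array([.597,.0271]); A=np.array([[np.cos(th),-np.sin(th)],[np.sin(th),np.cos(th)]])
    L=(P[...,:2]-o)@A
    k=(P[...,2]>.069)&(P[...,2]<.077)&(abs(L[...,1]-.052)<.014)&(L[...,0]>.05)&(L[...,0]<.105)
    print('rail top n',k.sum(),'x range',np.percentile(L[k][:,0],[3,50,97]).round(4))
E
python3 - <<'E'
from h import *
for n in ['scene0','sc10','sc11','sc12','sc13']: d=load(n); print(n); pointer(d); rail(d)
E
```

```text
scene0
pointer px 24 jig x mm 65.95 std 1.39
rail top n 170 x range [0.0554 0.0677 0.0782]
sc10
pointer px 30 jig x mm 66.29 std 5.4
rail top n 170 x range [0.0555 0.0678 0.0782]
sc11
pointer px 31 jig x mm 66.36 std 5.33
rail top n 165 x range [0.0562 0.0676 0.0784]
sc12
pointer px 31 jig x mm 67.99 std 5.23
rail top n 169 x range [0.0576 0.0701 0.0804]
sc13
pointer px 29 jig x mm 70.78 std 3.58
rail top n 172 x range [0.0614 0.0736 0.0843]
```

Both rail-top depth and the pointer mask put the rail pushed back about 5 mm, in line with the TCP. A bit further, easing the downward press.

{"fn": "servo_tool", "kwargs": {
  "commands": [0,0,-0.012,0.35,-0.08,0,0,0,0,-0.006,0.35,-0.06,0,0,0,0,0,0.35,-0.05,0,0,0,0,0,0.35,-0.05,0,0]
}}

```text
t: 19.6
tool_pos: [0.6414, 0.0193, 0.0415]
tool_rot: [-1.57, 0.157, -0.11]
contact_force: [-13.7, 0.7, 11.1]
opening: 0.0273
```

Run:
```python
from h import *
go([.6423,.0193,.041],-9.75); print(st()[0]['wrist_torque'])
d=grab('scene','sc14'); pointer(d); rail(d)
go([.6423,.0193,.041],-9.75)
```

```text
t 19.6 pos [0.6414 0.0193 0.0415] yaw -9.78 turn [ 0.006 -0.    -0.029] | after turn [0.09 0.05 0.01] | before [0.09 0.05 0.01] F [-13.7   0.7  11.1] open 0.0273
[0.35210534 1.9669329  0.07417624]
pointer px 28 jig x mm 73.79 std 4.38
rail top n 169 x range [0.0647 0.0769 0.0877]
t 19.65 pos [0.6416 0.0193 0.0416] yaw -9.78 turn [ 0.006 -0.    -0.029] | after turn [0.06 0.06 0.01] | before [0.07 0.05 0.01] F [-14.5   1.4  10.6] open 0.0275
```

The rail is now back about 9 mm, near the scale's middle, but the tool leans 0.029 rad and presses down 11 N. Straightening and easing up while keeping the push.

{"fn": "servo_tool", "kwargs": {
  "commands": [0,0,-0.025,0.22,-0.12,0,0,0,0,-0.01,0.22,-0.1,0,0]
}}

```text
t: 19.85
tool_pos: [0.6411, 0.0194, 0.0412]
tool_rot: [-1.573, 0.14, -0.129]
contact_force: [-9.8, 0.5, 6.4]
opening: 0.0275
```

Run:
```python
from h import *
go([.6423,.0193,.041],-9.75); print(st()[0]['wrist_torque'])
d=grab('scene','sc15'); pointer(d); rail(d)
go([.6423,.0193,.041],-9.75)
```

```text
t 19.85 pos [0.6411 0.0194 0.0412] yaw -9.78 turn [ 0.007 -0.001 -0.006] | after turn [0.12 0.02 0.01] | before [0.12 0.02 0.01] F [-9.8  0.5  6.4] open 0.0275
[ 0.32412127  1.21479357 -0.12248695]
pointer px 32 jig x mm 72.82 std 3.97
rail top n 173 x range [0.0637 0.0759 0.0864]
t 19.9 pos [0.6411 0.0194 0.0412] yaw -9.78 turn [ 0.007 -0.001 -0.006] | after turn [0.12 0.02 0.01] | before [0.12 0.02 0.01] F [-8.7  0.7  4.9] open 0.027
```

{"fn": "servo_tool", "kwargs": {
  "commands": [0,0,-0.006,0.24,-0.06,0,0,0,0,-0.006,0.24,-0.06,0,0,0,0,-0.006,0.24,-0.06,0,0,0,0,-0.006,0.24,-0.06,0,0]
}}

```text
t: 20.3
tool_pos: [0.6412, 0.0194, 0.0412]
tool_rot: [-1.573, 0.14, -0.129]
contact_force: [-11.4, 0.3, 8.1]
opening: 0.0273
```

Run:
```python
from h import *
for i in range(3):
  go([.6423,.0193,.041],-9.75); d=grab('scene','sc16'); pointer(d); rail(d)
print(st()[0]['dq'].round(3))
```

```text
t 20.3 pos [0.6412 0.0194 0.0412] yaw -9.8 turn [ 0.007 -0.001 -0.007] | after turn [0.11 0.02 0.01] | before [0.11 0.02 0.01] F [-11.4   0.3   8.1] open 0.0273
pointer px 32 jig x mm 72.82 std 3.97
rail top n 177 x range [0.0638 0.076  0.0868]
t 20.35 pos [0.6412 0.0194 0.0413] yaw -9.8 turn [ 0.007 -0.001 -0.007] | after turn [0.11 0.03 0.01] | before [0.11 0.02 0.01] F [-11.3  -0.2   8.8] open 0.0271
pointer px 31 jig x mm 72.86 std 4.03
rail top n 172 x range [0.0636 0.0757 0.0866]
t 20.4 pos [0.6412 0.0194 0.0413] yaw -9.8 turn [ 0.007 -0.001 -0.007] | after turn [0.11 0.03 0.01] | before [0.11 0.03 0.01] F [-11.1  -0.1   6.7] open 0.0271
pointer px 31 jig x mm 72.86 std 4.03
rail top n 173 x range [0.0638 0.0758 0.0867]
[ 0.    -0.001 -0.001  0.002  0.     0.002]
```

Steady now. Holding with the same push for a further second, then checking pictures.

{"fn": "servo_tool", "kwargs": {
  "commands": [0,0,-0.006,0.24,-0.06,0,0,0,0,-0.006,0.24,-0.06,0,0,0,0,-0.006,0.24,-0.06,0,0,0,0,-0.006,0.24,-0.06,0,0,0,0,-0.006,0.24,-0.06,0,0,0,0,-0.006,0.24,-0.06,0,0,0,0,-0.006,0.24,-0.06,0,0,0,0,-0.006,0.24,-0.06,0,0,0,0,-0.006,0.24,-0.06,0,0]
}}

```text
t: 21.35
tool_pos: [0.6411, 0.0194, 0.0413]
tool_rot: [-1.574, 0.142, -0.128]
contact_force: [-11.4, 0.9, 7.1]
opening: 0.0274
```

Run:
```python
from h import *
go([.6423,.0193,.041],-9.75); d=grab('scene','sc17'); pointer(d); rail(d)
f=cv2.cvtColor(d['frame'],cv2.COLOR_RGB2BGR); cv2.imwrite('pics/scc17.png',cv2.resize(f[230:340,150:280],None,fx=5.5,fy=5.4,interpolation=cv2.INTER_CUBIC))
w=grab('wrist','w17')
P=fpts(w); th=np.radians(-9.75); o=np.array([.597,.0271]); A=np.array([[np.cos(th),-np.sin(th)],[np.sin(th),np.cos(th)]])
L=np.dstack([(P[...,:2]-o)@A,P[...,2]])
# foot near top edge ends: pixels on foot top
k=(L[...,2]>.028)&(L[...,2]<.040)&(L[...,0]>.02)&(L[...,0]<.066)&(abs(L[...,1])<.06)
print('foot y range',np.percentile(L[k][:,1],[1,99]).round(4),'z',np.median(L[k][:,2]).round(4),'x min',np.percentile(L[k][:,0],2).round(4))
for s in (-1,1):
    q=k&(L[...,1]*s>.02)&(L[...,1]*s<.045); print(s,q.sum(),'xmin',np.percentile(L[q][:,0],3).round(4),'z',L[q][:,2].mean().round(4))
t=grab('top','top17'); go([.6423,.0193,.041],-9.75)
```

```text
t 21.35 pos [0.6411 0.0194 0.0413] yaw -9.85 turn [ 0.008 -0.002 -0.008] | after turn [0.12 0.03 0.01] | before [0.12 0.02 0.01] F [-11.4   0.9   7.1] open 0.0274
pointer px 30 jig x mm 72.93 std 4.08
rail top n 168 x range [0.0634 0.0758 0.0865]
foot y range [-0.0544  0.0544] z 0.0339 x min 0.0251
-1 2133 xmin 0.0252 z 0.0338
1 2078 xmin 0.0253 z 0.0337
t 21.5 pos [0.6412 0.0194 0.0413] yaw -9.85 turn [ 0.008 -0.002 -0.008] | after turn [0.11 0.03 0.01] | before [0.11 0.02 0.01] F [-10.4   1.    8.3] open 0.0272
```

View pics/scc17.png

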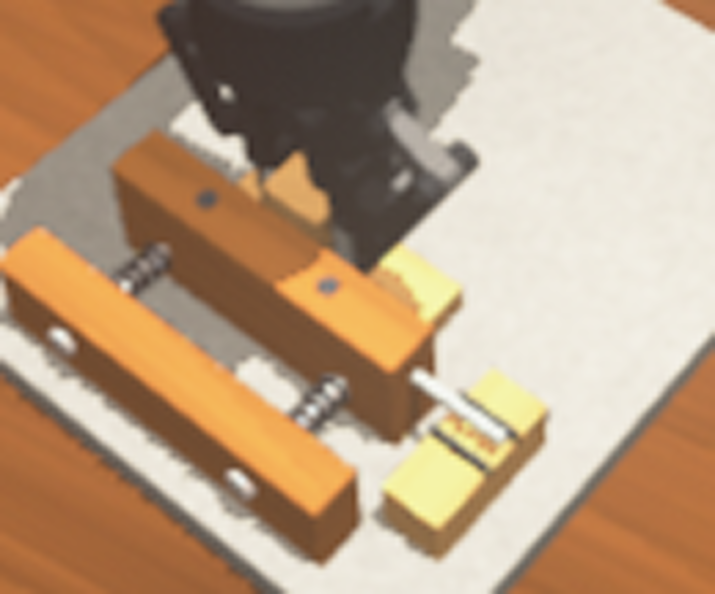

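View pics/w17.png

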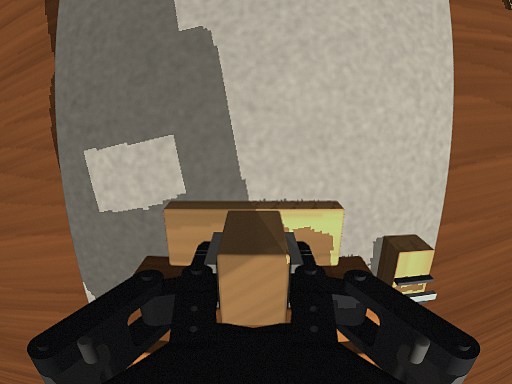

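View pics/sc17.png

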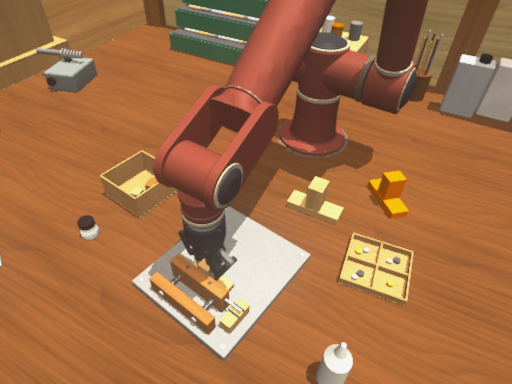

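The jar (88,228) and glue (335,365) are where they started. The offcuts show in the bin at (145,188), and the pointer stands past the near ridge. Handing in.

Run:
```python
from h import *
go([.6423,.0193,.041],-9.75); print(ticket.finish_job())
```

```text
t 21.5 pos [0.6412 0.0194 0.0413] yaw -9.85 turn [ 0.008 -0.002 -0.008] | after turn [0.11 0.03 0.01] | before [0.11 0.02 0.01] F [-10.4   1.    8.3] open 0.0272
the job is handed in; nothing more can be done
None
```

I dropped both offcuts in the scrap bin, then slid the bracket square against the rail and pressed. I handed the job in at 21.5 s with the arm still gripping and pushing. No verdict was reported.

**Last checks:**
- **Rail:** pushed back about 7–8 mm by most of my measures, so the pointer stands between the ridges; 4–14 mm is the allowed range.
- **Push:** about 10–11 N at the wrist, which includes some friction from the board. The rail's springs give about 10 N at that depth. It held steady for over a second.
- **Bracket:** its two ends agree within 0.1 mm (square to the rail). It is centred at about y 0 going by the tool position, the tool leans about 0.01 rad, and the foot top is at its expected height. My camera reading of the foot's side edges was unusable (it gave ±54 mm instead of ±50).
- **Jar, glue and offcuts:** the jar and glue had not visibly moved, and both offcuts showed in the bin.

**What disagreed:**
- The rail readings spread a little. Rail-top depth gave about 8 mm and the bracket foot's edge 6.5 mm, both in range. In the scene view the pointer looks closer to the near ridge, because it sits higher than the ridges.
- A downward press of about 7–8 N on the board remained.
- My first grip on offcut A closed about 1 cm too high, so I reopened and gripped it again.

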